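Find the snug grader gate with a feeler blade

ROBOT

A 6-joint arm with a two-finger parallel gripper is mounted at the origin on a cart in front of the work surface, level with it; the furniture and walls round the work are solid. World frame = base frame: x ahead of the robot, y to its left, z up, the work surface at z = 0. Lengths are in m, angles in degrees, forces in N, time in s.
With the tool pointing down it reaches from about 0.4 to 0.825 m from the base axis. Payload 7 kg.
Tool frame: the origin (TCP) lies between the finger pads; the fingertips stand 19 mm ahead of it and the grasp point (between the pads) is the TCP (r.finger_overhang is the distance from the TCP to the fingertips, in m); z points along the fingers, y is the direction in which the jaws open and shut (so a half turn about z gives the same grasp; the last joint's range is limited). The gripper opens to 88 mm and grips with 3 to 60 N. Pads are 19 mm wide; open, the fingers measure 130 mm over their backs; the gripper's body (78 mm by 193 mm) begins 47 mm behind the grasp point.
Start: joints at [-60.613, 20.546, 0.682, 0, -70.136, -16.507], TCP at [0.15, -0.658, 0.246] pointing down, gripper open.
Joint ranges: [-176.03, 176.03], [-82.01, 121.73], [-58.28, 71.71], [-173.87, 95.51], [-174.79, -0.11], [-173.66, 173.66]. Speed limits (degrees/s): [136.94, 136.94, 172.46, 180, 180, 180].

INTERFACE

Orientations are given as [roll, pitch, yaw] about the fixed x, y, z axes, in that order (R = Rz(yaw) Ry(pitch) Rx(roll)).
In Python, from plant import r, optics gives the robot as it stands. The module is installed in compiled form; this text tells all that it offers.
- The arm moves only by the tool step_arm, never from a script. Its argument "increments" is a list of rows, each an object of numbers: "tx", "ty", "tz": the shift along the world's x, y, z in mm; "ax", "ay", "az": the turn, a rotation vector about the world's x, y, z in degrees; "claw": the gripper command: -1 is shut, 1 is fully open, values between are in proportion. In form: [{"tx": .., "ty": .., "tz": .., "ax": .., "ay": .., "az": .., "claw": ..}, ...]. A call has 1 to 12 rows; each row shifts and turns the commanded pose from where the row before left it; what a row does not reach is not made up. A row lasts 1/10 s, in which the tool goes at most 50 mm and 8.59 degrees, less where a joint would pass 70% of its speed; a pose out of reach is approached as far as the arm can. A call with a gripper value outside its range is refused whole. The fingers move at their own pace and stop on an object; "newtons" is the grip in N (left out, the last holds). Time passes only in rows, so rows that do not move let the fingers close. It gives the time, the measured TCP pose, the force and the opening at its end, in the units of the state.
- r.get_state(): the state, without advancing time (a new reading comes with each control period).
- optics.capture(name): name is "side" or "top"; returns a dict with "image" (384x512x3 uint8, blue, green, red), "depth" (384x512 float32, m along the optical axis (not along the pixel's ray), 0 where there is no reading), "fx", "fy", "cx", "cy" (pixels), "R" (3x3) and "t" (3): a world point X has camera coordinates R X + t. Camera axes: x right, y down, z forward; pixel columns grow to the right and rows downward; lengths in m; the calibration is good to about 2 mm. A picture is of the moment at which its call begins.
- r.close_job(): hands the job in, once; it reports no verdict.
The state is a dict: "time_s": time; "joints": joint angles; "qd": joint speeds; "joint_torque": joint torques, N m; "tcp_pos": TCP position; "eef_rot": TCP orientation; "contact_force": force on the tool from outside, world axes, zero at the start; "moment": the same for the moment, N m; "gripper_width": finger opening in m.
Only numpy, scipy, OpenCV 4.12 (cv2) and the standard library are available. Lean on these libraries where they do the work, as an engineer would, in place of code of your own. Each camera call takes 0.05 s, during which the arm holds its last target. There are 200 camera calls.

TASK

Take the feeler blade out of its white holder and find, by feel, which of the three gates of the egg-grader head it fits snugly: one is too wide and offers no drag, one is too tight and must not be forced, and one lets it slide in with a steady drag. Push it gently fully home in the snug gate, shoulder down on the lips, and leave it standing there; do not disturb the other things on the bench.

Things in the scene. Friction and masses are not known exactly. Their poses are not given: they have to be found in the camera images.
- blade: Feeler blade standing tip-down in the holder. Steel blade 24 mm wide (own x), 6 thick (own y), 55 long, rounded tip; then an aluminium collar 30 x 26 x 6 mm, its underside (shoulder) 55 mm above the tip; then a black grip 24 (x) by 18 (y), 61 to 105 mm above the tip. About 80 g. Origin: middle of the tip, z up to the grip; same either way round.
- holder: White plastic holder, fixed: 70 x 60 mm foot, 75 mm high, with a loose upright slot (32 mm along own x, 10 mm along y) in which the blade hangs by its shoulder, tip 20 mm above the bench. Origin: centre of the underside, z up. Lift the blade 60 mm or more to clear it.
- gate_head: Egg-grader head, fixed: aluminium plate 92 (own x) by 200 mm (own y) with three grey gates in a row along y, 60 mm apart, alike. Each has an upright gap 32 mm (x) by 9 mm (y) between rounded steel lips, tops 75 mm above the bench. Blade home: shoulder on lips, tip 20 mm above the bench. Inside, from about 25 mm below the lips, they differ, in any order. Origin: centre of the underside, z up.
- gate_right (a point): Centre of the mouth, at lip-top level, of the gate at the head's own -y end; axes as the head's. In the over-wide gate (any of the three) the blade goes home with no drag beyond a slight rub.
- gate_middle (a point): Centre of the mouth, at lip-top level, of the middle gate; axes as the head's.
- gate_left (a point): Centre of the mouth, at lip-top level, of the gate at the head's own +y end; axes as the head's.
- shoe (a joint): Sideways travel in m of a sprung friction shoe hidden in the snug gate, whichever that is. Its sloping top meets the blade some 30 to 40 mm below the lips; it presses about 8 N toward the head's -y, so the moving blade feels a drag of some 4 to 16 N, most at first, less when stopped, and then stays. 0 with the gap empty (4.5 mm left), 0.0015 to 0.0045 with the blade beside it.
- jaw (a joint): Downward travel in m of a sprung jaw hidden in the over-tight gate, whichever that is. The tip meets it about 29 mm below the lips; it gives only 1 mm per 5 N and lets nothing past, so the shoulder stays some 26 mm above the lips. 0 at rest; past 0.006 (30 N) its setting is spoilt.
- air_stone: Bystander, to be left alone: blue cylindrical air stone, 25x58x25 mm. Origin: centre of the underside.
- drip_valve_0: Bystander, to be left alone: small black in-line drip valve with a key, 34x48x17 mm. Origin: centre of the underside.
- forceps: Bystander, to be left alone: steel forceps lying flat, 18x138x10 mm. Origin: centre of the underside.
- pvc_tee: Bystander, to be left alone: pale green pipe tee, 60x80x39 mm. Origin: centre of the underside.
- pvc_elbow: Bystander, to be left alone: dark grey pipe elbow, 58x58x41 mm. Origin: centre of the underside.
- beaker_100: Bystander, to be left alone: clear small beaker, 60x53x70 mm. Origin: centre of the underside.

How it is judged:
By the outcome, as a careful person would: the job done as asked, in the order asked, and still so for the second after the job is handed in, with the robot touching nothing.
It also fails if it takes over 48 s, if anything falls off the work surface, if the arm or the gripper's body presses on something with over 40 N, if the wrist force passes 120 N, or if a joint passes its speed limit or range.

## Working session

There is one attempt and no reset: what is moved stays moved. The work goes in short steps, Python scripts to look and compute and a tool call to move; the robot and the scene stay as the last step left them, time stands still between calls to the robot, and variables do not carry over. Pictures are saved under pics/ and viewed, about 8 in all and at most 12, crops included, and the job is handed in when it is done.

Besides the shell and the picture viewer there is one more tool, called by a JSON object that holds its "api" and its "payload". step_arm: Moves the arm, as the interface text tells. Its arguments: {"type":"object","properties":{"increments":{"type":"array","items":{"type":"object","properties":{"tx":{"type":"number"},"ty":{"type":"number"},"tz":{"type":"number"},"ax":{"type":"number"},"ay":{"type":"number"},"az":{"type":"number"},"claw":{"type":"number"}}}},"newtons":{"type":"number"}},"required":["increments"]}

```bash
mkdir -p pics; cat > h.py <<'E'
import numpy as np, cv2
from plant import r, optics
def cap(n):
    c=optics.capture(n); c['R']=np.array(c['R']); c['t']=np.array(c['t']); return c
def world(c):
    d=c['depth']; v,u=np.indices(d.shape)
    P=np.stack([(u-c['cx'])/c['fx']*d,(v-c['cy'])/c['fy']*d,d],-1)
    return (P-c['t'])@c['R']
def ray(c,u,v,z):
    d=c['R'].T@np.array([(u-c['cx'])/c['fx'],(v-c['cy'])/c['fy'],1]); o=-c['R'].T@c['t']
    return o+d*(z-o[2])/d[2]
def proj(c,X):
    p=c['R']@np.array(X)+c['t']; return p[0]/p[2]*c['fx']+c['cx'],p[1]/p[2]*c['fy']+c['cy']
E
python3 - <<'E'
from h import *
import pickle
D={}
for n in('top','side'):
    c=cap(n);D[n]=c;print(n,c['R'].round(3).tolist(),(-c['R'].T@c['t']).round(3),c['fx'],(c['depth']>0).mean());cv2.imwrite(f'pics/{n}0.png',c['image'])
pickle.dump(D,open('d0.pkl','wb'));print(r.get_state())
E
```

```text
top [[-0.155, -0.988, -0.004], [-0.967, 0.153, -0.205], [0.203, -0.028, -0.979]] [ 0.286 -0.054  1.291] 427.70468889811696 0.9959869384765625
side [[0.965, -0.26, -0.024], [-0.122, -0.368, -0.922], [0.231, 0.893, -0.386]] [ 0.293 -0.973  0.455] 372.21807661398725 0.9960581461588541
{'time_s': 0.1, 'joints': array([-6.06129081e+01,  2.05880587e+01,  6.39347543e-01, -1.67261272e-02,
       -7.01365559e+01, -1.65067999e+01]), 'qd': array([-0.07139106, -0.13617895,  0.07129411,  0.02313314, -0.01240585,
       -0.13546047]), 'joint_torque': array([ 7.39514253e-04, -5.84163952e+01,  2.93754905e+01,  7.01554924e+00,
        1.02600738e-02, -7.24478900e-05]), 'tcp_pos': array([ 0.15034586, -0.65762486,  0.24471379]), 'eef_rot': array([ 1.79913779e+02, -9.15250479e-03, -1.67125396e+02]), 'contact_force': array([-0.07025932, -0.0069537 ,  0.42438464]), 'moment': array([-0.00871758, -0.07894802,  0.00076744]), 'gripper_width': 0.08732413058109205}
```

View pics/top0.png

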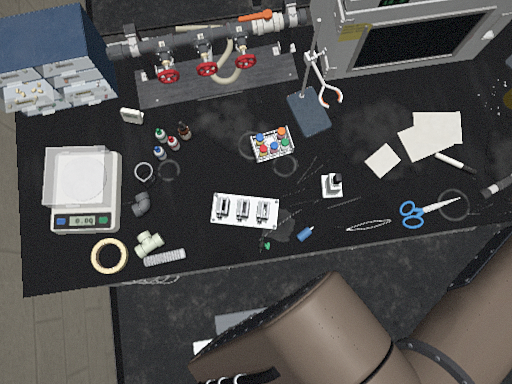

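View pics/side0.png

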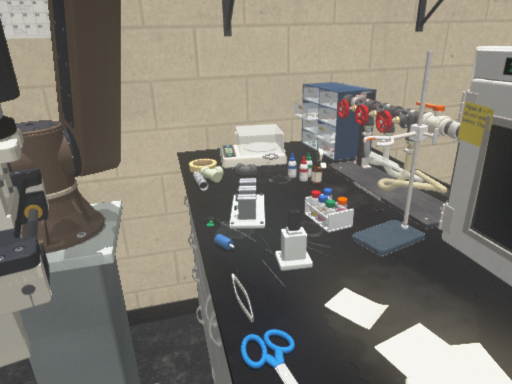

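The top view shows the head with its three gates near (245,211) and the holder with the blade near (332,185). The air stone is at (305,233), the valve at (267,245) and the forceps at (368,225). Next I'll measure the head and holder.

```bash
python3 - <<'E'
from h import *
import pickle
D=pickle.load(open('d0.pkl','rb'));c=D['top'];W=world(c);im=c['image']
g=im.min(2)
def rect(box,m,z,name):
    u0,v0,u1,v1=box;mm=np.zeros(g.shape,np.uint8);mm[v0:v1,u0:u1]=m[v0:v1,u0:u1]
    n,l,s,_=cv2.connectedComponentsWithStats(mm);k=1+s[1:,4].argmax()
    pts=np.argwhere(l==k)[:,::-1]
    X=np.array([ray(c,u,v,z)[:2] for u,v in pts])
    R=cv2.minAreaRect((X*1000).astype(np.float32));print(name,len(pts),R, 'z',np.percentile(W[l==k][:,2],[5,50,95]))
rect((200,185,290,235),(g>110).astype(np.uint8),0.01,'plate')
rect((315,168,348,205),(g>110).astype(np.uint8),0.01,'holder')
for nm,(u0,v0,u1,v1) in dict(head=(205,188,285,232),hold=(318,170,348,203)).items():
    P=W[v0:v1,u0:u1].reshape(-1,3)
    print(nm,np.histogram(P[:,2],bins=np.arange(-.01,.14,.01)))
    for lo,hi in((.06,.085),(.09,.14)):
        Q=P[(P[:,2]>lo)&(P[:,2]<hi)]
        if len(Q): print(lo,len(Q),Q.mean(0),Q.min(0),Q.max(0),cv2.minAreaRect((Q[:,:2]*1000).astype(np.float32)))
a=cv2.resize(im[180:250,200:280],None,fx=5,fy=5,interpolation=cv2.INTER_CUBIC)
b=cv2.resize(im[160:230,300:355],None,fx=5,fy=5,interpolation=cv2.INTER_CUBIC)
cv2.imwrite('pics/crop1.png',np.hstack([a,b]))
E
```

```text
plate 1865 ((504.3332214355469, -46.95368957519531), (201.5276641845703, 94.20280456542969), 74.90248107910156) z [0.00576527 0.01280621 0.07508861]
holder 354 ((541.0670776367188, -322.0591735839844), (61.52247619628906, 76.20452880859375), 83.58768463134766) z [-0.0004526   0.01639267  0.08201486]
head (array([1157,  734,  917,   26,   54,   85,   34,  126,  375,    0,    0,
          0,    0,    0,    0]), array([-0.01,  0.  ,  0.01,  0.02,  0.03,  0.04,  0.05,  0.06,  0.07,
        0.08,  0.09,  0.1 ,  0.11,  0.12,  0.13,  0.14]))
0.06 501 [ 0.50370825 -0.04151542  0.0719857 ] [ 0.46128371 -0.12122742  0.06001677] [0.54501618 0.03479069 0.07963971] ((503.5773010253906, -42.69242858886719), (154.70150756835938, 48.539024353027344), 74.74163818359375)
hold (array([401, 142, 165,  15,  17,  13,  21,  18,  94,  20,   6,  12,  13,
        49,   0]), array([-0.01,  0.  ,  0.01,  0.02,  0.03,  0.04,  0.05,  0.06,  0.07,
        0.08,  0.09,  0.1 ,  0.11,  0.12,  0.13,  0.14]))
0.06 128 [ 0.53085776 -0.31619785  0.07472174] [ 0.5122155  -0.33855049  0.0600744 ] [ 0.56185103 -0.30316581  0.08451021] ((536.7191162109375, -322.0687255859375), (34.046142578125, 47.62065124511719), 84.51885986328125)
0.09 80 [ 0.53517952 -0.31980393  0.11758859] [ 0.52456002 -0.33102616  0.09116536] [ 0.54789584 -0.31202001  0.12974279] ((535.6668090820312, -321.17193603515625), (18.178224563598633, 22.211488723754883), 78.39364624023438)
```

View pics/crop1.png

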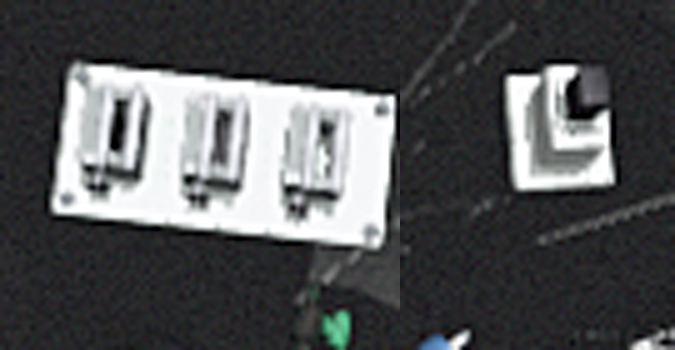

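The crop shows the gates' dark gaps near top-image pixels (224,204), (245,207) and (265,209), with the grip at about (417,177). Next I'll work out the gap centres at lip level and the grip's centre.

```bash
cat > meas.py <<'E'
from h import *
import pickle
D=pickle.load(open('d0.pkl','rb'))
def prof(c,C,yaw,half=.018,xh=.010,z=.075):
    a=np.radians(yaw);ex=np.array([np.cos(a),np.sin(a)]);ey=np.array([-ex[1],ex[0]])
    ys=np.arange(-half,half+1e-9,.001);out=[]
    g=c['image'].mean(2).astype(np.float32)
    uv=np.array([[proj(c,[*(C+ex*x+ey*y),z]) for y in ys] for x in np.linspace(-xh,xh,9)],np.float32)
    return ys,cv2.remap(g,uv[...,0],uv[...,1],cv2.INTER_LINEAR)
E
python3 - <<'E'
from meas import *
c=D['top'];H=np.array([.5043,-.047]);a=np.radians(-15.1);ey=np.array([-np.sin(a),np.cos(a)])
for p in((224,204.4),(244.6,207),(265,209)): print('gap px',ray(c,*p,.075).round(4))
for k in(-1,0,1):
    for n in('top','side'):
        ys,I=prof(D[n],H+ey*.06*k,-15.1); print(k,n,(H+ey*.06*k).round(4)); print(I.mean(0).astype(int))
# grip top: dark, z .125
im=c['image'];m=((im.max(2)<75)).astype(np.uint8)
W=world(c);m2=(W[...,2]>.112)&(W[...,2]<.14);m2[:, :315]=0;m2[:,350:]=0;m2[:168]=0;m2[205:]=0
v,u=np.nonzero(m2);print('grip top',u.min(),u.max(),v.min(),v.max(),ray(c,u.mean(),v.mean(),.125),m2.sum())
s=D['side'];W=world(s);m2=(W[...,2]>.09)&(W[...,2]<.14)&(abs(W[...,0]-.535)<.04)&(abs(W[...,1]+.32)<.04)
v,u=np.nonzero(m2);print('side grip',u.min(),u.max(),v.min(),v.max(),W[m2].min(0),W[m2].max(0),W[m2].mean(0))
E
```

```text
gap px [0.5199 0.0084 0.075 ]
gap px [ 0.503  -0.0492  0.075 ]
gap px [ 0.4881 -0.1064  0.075 ]
-1 top [ 0.4887 -0.1049]
[248 250 247 238 225 214 214 219 227 229 226 210 184 158 143 136 133 140
 154 164 158 164 177 199 215 229 232 223 210 197 191 190 193 196 198 201
 203]
-1 side [ 0.4887 -0.1049]
[207 217 221 224 226 229 231 234 233 228 223 218 212 207 203 205 209 212
 216 220 223 225 220 214 208 203 197 191 182 171 161 151 140 130 121 116
 115]
0 top [ 0.5043 -0.047 ]
[247 229 199 168 154 157 179 206 229 237 228 209 181 150 121  97  85  79
  76  71  73  96 139 185 217 233 236 227 212 198 191 191 192 194 195 197
 198]
0 side [ 0.5043 -0.047 ]
[195 203 210 212 211 210 209 209 208 207 207 208 210 211 213 214 215 218
 220 222 225 227 229 232 232 223 211 200 188 176 164 152 143 138 133 128
 124]
1 top [0.5199 0.0109]
[178 138  99  76  87 129 179 216 235 240 232 208 176 137  97  60  35  21
  15  19  42  85 140 189 221 235 236 226 211 198 190 189 190 192 193 194
 195]
1 side [0.5199 0.0109]
[200 206 213 217 215 213 211 209 206 204 202 201 202 203 204 205 206 208
 209 209 204 199 193 188 182 177 171 165 157 148 138 129 119 110 101  91
  85]
grip top 335 341 174 182 [ 0.53529611 -0.32042071  0.125     ] 61
side grip 288 300 208 227 [ 0.52506807 -0.33451141  0.0900999 ] [ 0.54921319 -0.3141968   0.12688958] [ 0.53551957 -0.32902578  0.11038615]
```

{"api": "step_arm", "payload": {"increments": [{"tx":32,"ty":28,"az":-1.6,"claw":1},{"tx":32,"ty":28,"az":-1.6,"claw":1},{"tx":32,"ty":28,"az":-1.6,"claw":1},{"tx":32,"ty":28,"az":-1.6,"claw":1},{"tx":32,"ty":28,"az":-1.6,"claw":1},{"tx":32,"ty":28,"az":-1.6,"claw":1},{"tx":32,"ty":28,"az":-1.6,"claw":1},{"tx":32,"ty":28,"az":-1.6,"claw":1},{"tx":32,"ty":28,"az":-1.6,"claw":1},{"tx":32,"ty":28,"az":-1.6,"claw":1},{"tx":32,"ty":28,"az":-1.6,"claw":1},{"claw":1}]}}

```text
$.increments[0]: bad value
```

{"api": "step_arm", "payload": {"increments": [{"tx":32,"ty":28,"tz":0,"ax":0,"ay":0,"az":-1.6,"claw":1},{"tx":32,"ty":28,"tz":0,"ax":0,"ay":0,"az":-1.6,"claw":1},{"tx":32,"ty":28,"tz":0,"ax":0,"ay":0,"az":-1.6,"claw":1},{"tx":32,"ty":28,"tz":0,"ax":0,"ay":0,"az":-1.6,"claw":1},{"tx":32,"ty":28,"tz":0,"ax":0,"ay":0,"az":-1.6,"claw":1},{"tx":32,"ty":28,"tz":0,"ax":0,"ay":0,"az":-1.6,"claw":1},{"tx":32,"ty":28,"tz":0,"ax":0,"ay":0,"az":-1.6,"claw":1},{"tx":32,"ty":28,"tz":0,"ax":0,"ay":0,"az":-1.6,"claw":1},{"tx":32,"ty":28,"tz":0,"ax":0,"ay":0,"az":-1.6,"claw":1},{"tx":32,"ty":28,"tz":0,"ax":0,"ay":0,"az":-1.6,"claw":1},{"tx":32,"ty":28,"tz":0,"ax":0,"ay":0,"az":-1.6,"claw":1},{"tx":0,"ty":0,"tz":0,"ax":0,"ay":0,"az":0,"claw":1}]}}

```text
time_s: 1.3
tcp_pos: [0.5055, -0.347, 0.2448]
eef_rot: [180.0, -0.0, 175.5]
contact_force: [0.2, -0.5, -0.2]
gripper_width: 0.0877
```

{"api": "step_arm", "payload": {"increments": [{"tx":16,"ty":13,"tz":0,"ax":0,"ay":0,"az":-1,"claw":1},{"tx":15.5,"ty":13,"tz":0,"ax":0,"ay":0,"az":-0.9,"claw":1},{"tx":0,"ty":0,"tz":-20,"ax":0,"ay":0,"az":0,"claw":1},{"tx":0,"ty":0,"tz":-20,"ax":0,"ay":0,"az":0,"claw":1},{"tx":0,"ty":0,"tz":-20,"ax":0,"ay":0,"az":0,"claw":1},{"tx":0,"ty":0,"tz":-20,"ax":0,"ay":0,"az":0,"claw":1},{"tx":0,"ty":0,"tz":0,"ax":0,"ay":0,"az":0,"claw":1}]}}

```text
time_s: 2.0
tcp_pos: [0.5318, -0.3235, 0.1623]
eef_rot: [179.9, -0.3, 173.3]
contact_force: [0.3, 0.0, 0.2]
gripper_width: 0.0873
```

```bash
python3 - <<'E'
from h import *
a=cap('side')['image'][150:290,230:370];b=cap('top')['image'][130:230,270:370]
cv2.imwrite('pics/v2.png',np.hstack([cv2.resize(a,(400,400)),cv2.resize(b,(400,400))]))
E
```

```text
(no output)
```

View pics/v2.png

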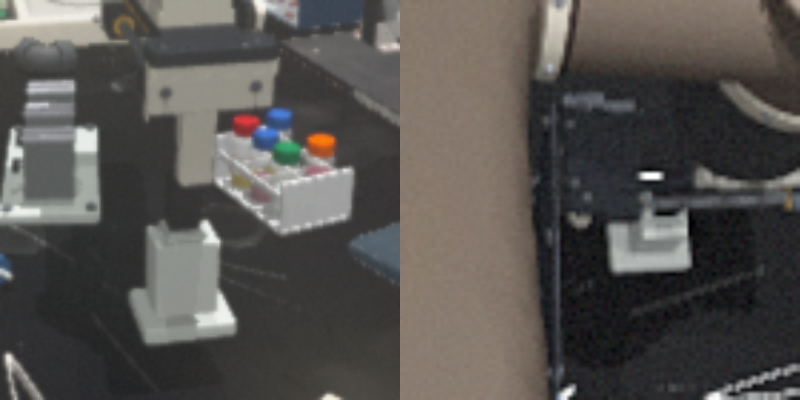

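The side crop shows the fingers straddling the black grip, which is at about (183,205) in the crop, once the near finger's parallax is allowed for. I'll go down and grip.

{"api": "step_arm", "payload": {"increments": [{"tx":0,"ty":0,"tz":-16,"ax":0,"ay":0,"az":0,"claw":1},{"tx":0,"ty":0,"tz":-16,"ax":0,"ay":0,"az":0,"claw":1},{"tx":0,"ty":0,"tz":-16,"ax":0,"ay":0,"az":0,"claw":1},{"tx":0,"ty":0,"tz":-10,"ax":0,"ay":0,"az":0,"claw":1},{"tx":0,"ty":0,"tz":0,"ax":0,"ay":0,"az":0,"claw":1},{"tx":0,"ty":0,"tz":0,"ax":0,"ay":0,"az":0,"claw":1},{"tx":0,"ty":0,"tz":0,"ax":0,"ay":0,"az":0,"claw":1}]}}

```text
time_s: 2.8
tcp_pos: [0.5346, -0.3243, 0.1088]
eef_rot: [-180.0, 0.1, 173.4]
contact_force: [-0.0, 0.4, -0.5]
gripper_width: 0.0877
```

{"api": "step_arm", "payload": {"increments": [{"tx":0,"ty":0,"tz":0,"ax":0,"ay":0,"az":0,"claw":-1},{"tx":0,"ty":0,"tz":0,"ax":0,"ay":0,"az":0,"claw":-1},{"tx":0,"ty":0,"tz":0,"ax":0,"ay":0,"az":0,"claw":-1},{"tx":0,"ty":0,"tz":0,"ax":0,"ay":0,"az":0,"claw":-1},{"tx":0,"ty":0,"tz":0,"ax":0,"ay":0,"az":0,"claw":-1},{"tx":0,"ty":0,"tz":0,"ax":0,"ay":0,"az":0,"claw":-1},{"tx":0,"ty":0,"tz":0,"ax":0,"ay":0,"az":0,"claw":-1},{"tx":0,"ty":0,"tz":0,"ax":0,"ay":0,"az":0,"claw":-1}], "newtons": 30}}

```text
time_s: 3.6
tcp_pos: [0.5339, -0.324, 0.1075]
eef_rot: [180.0, -0.0, 173.4]
contact_force: [0.2, 0.3, 0.2]
gripper_width: 0.0293
```

{"api": "step_arm", "payload": {"increments": [{"tx":0,"ty":0,"tz":0,"ax":0,"ay":0,"az":0,"claw":-1},{"tx":0,"ty":0,"tz":0,"ax":0,"ay":0,"az":0,"claw":-1},{"tx":0,"ty":0,"tz":0,"ax":0,"ay":0,"az":0,"claw":-1},{"tx":0,"ty":0,"tz":0,"ax":0,"ay":0,"az":0,"claw":-1},{"tx":0,"ty":0,"tz":0,"ax":0,"ay":0,"az":0,"claw":-1}], "newtons": 30}}

```text
time_s: 4.1
tcp_pos: [0.534, -0.323, 0.1076]
eef_rot: [179.9, -0.0, 173.4]
contact_force: [-0.2, 6.3, 1.5]
gripper_width: 0.0181
```

{"api": "step_arm", "payload": {"increments": [{"tx":0,"ty":1,"tz":0,"ax":0,"ay":0,"az":0,"claw":-1},{"tx":0,"ty":1,"tz":0,"ax":0,"ay":0,"az":0,"claw":-1},{"tx":0,"ty":0,"tz":4,"ax":0,"ay":0,"az":0,"claw":-1},{"tx":0,"ty":0,"tz":4,"ax":0,"ay":0,"az":0,"claw":-1}]}}

```text
time_s: 4.5
tcp_pos: [0.5338, -0.3221, 0.1157]
eef_rot: [-180.0, -0.0, 173.4]
contact_force: [0.4, -0.3, -0.7]
gripper_width: 0.0179
```

{"api": "step_arm", "payload": {"increments": [{"tx":0,"ty":0,"tz":8,"ax":0,"ay":0,"az":0,"claw":-1},{"tx":0,"ty":0,"tz":12,"ax":0,"ay":0,"az":0,"claw":-1},{"tx":0,"ty":0,"tz":16,"ax":0,"ay":0,"az":0,"claw":-1},{"tx":0,"ty":0,"tz":16,"ax":0,"ay":0,"az":0,"claw":-1},{"tx":0,"ty":0,"tz":16,"ax":0,"ay":0,"az":0,"claw":-1},{"tx":0,"ty":0,"tz":12,"ax":0,"ay":0,"az":0,"claw":-1},{"tx":0,"ty":0,"tz":6,"ax":0,"ay":0,"az":0,"claw":-1},{"tx":0,"ty":0,"tz":0,"ax":0,"ay":0,"az":0,"claw":-1},{"tx":0,"ty":0,"tz":0,"ax":0,"ay":0,"az":0,"claw":-1},{"tx":0,"ty":0,"tz":0,"ax":0,"ay":0,"az":0,"claw":-1}]}}

```text
time_s: 5.5
tcp_pos: [0.5335, -0.3218, 0.2007]
eef_rot: [180.0, -0.1, 173.4]
contact_force: [-0.1, -0.1, -1.2]
gripper_width: 0.018
```

{"api": "step_arm", "payload": {"increments": [{"tx":-2.8,"ty":12,"tz":0,"ax":0,"ay":0,"az":-0.5,"claw":-1},{"tx":-2.8,"ty":25,"tz":0,"ax":0,"ay":0,"az":-0.8,"claw":-1},{"tx":-2.8,"ty":25,"tz":0,"ax":0,"ay":0,"az":-0.8,"claw":-1},{"tx":-2.8,"ty":25,"tz":0,"ax":0,"ay":0,"az":-0.8,"claw":-1},{"tx":-2.8,"ty":25,"tz":0,"ax":0,"ay":0,"az":-0.8,"claw":-1},{"tx":-2.8,"ty":25,"tz":0,"ax":0,"ay":0,"az":-0.8,"claw":-1},{"tx":-2.8,"ty":25,"tz":0,"ax":0,"ay":0,"az":-0.8,"claw":-1},{"tx":-2.8,"ty":25,"tz":0,"ax":0,"ay":0,"az":-0.8,"claw":-1},{"tx":-2.8,"ty":25,"tz":0,"ax":0,"ay":0,"az":-0.8,"claw":-1},{"tx":-2.8,"ty":25,"tz":0,"ax":0,"ay":0,"az":-0.8,"claw":-1},{"tx":-2,"ty":25,"tz":0,"ax":0,"ay":0,"az":-0.8,"claw":-1},{"tx":0,"ty":12,"tz":0,"ax":0,"ay":0,"az":0,"claw":-1}]}}

```text
time_s: 6.7
tcp_pos: [0.5032, -0.0462, 0.2014]
eef_rot: [180.0, -0.0, 164.9]
contact_force: [1.2, -0.6, -0.8]
gripper_width: 0.0182
```

{"api": "step_arm", "payload": {"increments": [{"tx":0,"ty":0,"tz":0,"ax":0,"ay":0,"az":0,"claw":-1},{"tx":0,"ty":0,"tz":0,"ax":0,"ay":0,"az":0,"claw":-1},{"tx":0,"ty":0,"tz":0,"ax":0,"ay":0,"az":0,"claw":-1}]}}

```text
time_s: 7.0
tcp_pos: [0.5038, -0.0485, 0.2014]
eef_rot: [-180.0, -0.0, 164.9]
contact_force: [-0.3, -0.8, -0.7]
gripper_width: 0.018
```

{"api": "step_arm", "payload": {"increments": [{"tx":0,"ty":0.5,"tz":-12,"ax":0,"ay":0,"az":0,"claw":-1},{"tx":0,"ty":0,"tz":-10,"ax":0,"ay":0,"az":0,"claw":-1},{"tx":0,"ty":0,"tz":-6,"ax":0,"ay":0,"az":0,"claw":-1},{"tx":0,"ty":0,"tz":0,"ax":0,"ay":0,"az":0,"claw":-1},{"tx":0,"ty":0,"tz":0,"ax":0,"ay":0,"az":0,"claw":-1}]}}

```text
time_s: 7.5
tcp_pos: [0.5039, -0.0477, 0.1733]
eef_rot: [-180.0, -0.0, 164.9]
contact_force: [-0.6, 0.1, -0.2]
gripper_width: 0.0174
```

```bash
python3 - <<'E'
from h import *
s=cap('side');t=cap('top')
p=r.get_state()['tcp_pos'];print(p)
for c in(s,t):
    print('tip',proj(c,p-[0,0,.087]),'mouth',proj(c,[.5041,-.0477,.075]))
a=s['image'][150:240,205:305];b=t['image'][170:240,200:300]
cv2.imwrite('pics/v3.png',np.hstack([cv2.resize(a,(400,360),interpolation=2),cv2.resize(b,(400,360),interpolation=2)]))
E
```

```text
[ 0.5042171  -0.04751232  0.1738186 ]
tip (np.float64(247.1034825166712), np.float64(182.87858868964545)) mouth (np.float64(247.22838366463924), np.float64(186.91962320857377))
tip (np.float64(243.82038265868994), np.float64(205.97737059527023)) mouth (np.float64(244.02434421886306), np.float64(206.72479837061314))
```

View pics/v3.png

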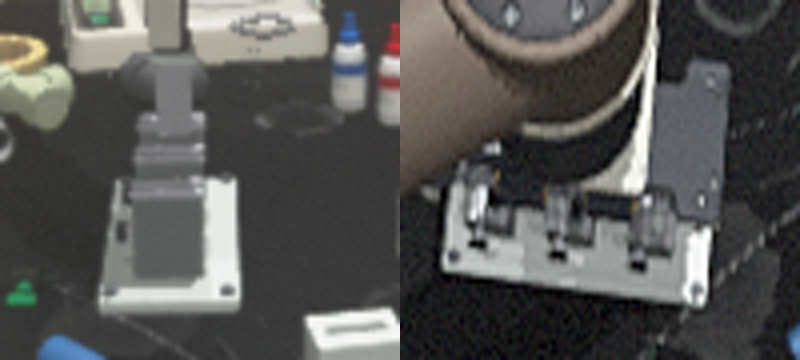

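The blade hangs centred over the middle gate. In the side crop the tip is at about (174,133) and the block spans columns 137–204. I'll lower it gently.

{"api": "step_arm", "payload": {"increments": [{"tx":0,"ty":0,"tz":-4,"ax":0,"ay":0,"az":0,"claw":-1},{"tx":0,"ty":0,"tz":-4,"ax":0,"ay":0,"az":0,"claw":-1},{"tx":0,"ty":0,"tz":-2,"ax":0,"ay":0,"az":0,"claw":-1},{"tx":0,"ty":0,"tz":-2,"ax":0,"ay":0,"az":0,"claw":-1},{"tx":0,"ty":0,"tz":-2,"ax":0,"ay":0,"az":0,"claw":-1},{"tx":0,"ty":0,"tz":0,"ax":0,"ay":0,"az":0,"claw":-1}]}}

```text
time_s: 8.2
tcp_pos: [0.5038, -0.0475, 0.1592]
eef_rot: [-180.0, -0.0, 164.9]
contact_force: [1.4, 0.3, -1.5]
gripper_width: 0.0179
```

{"api": "step_arm", "payload": {"increments": [{"tx":0,"ty":0,"tz":-2,"ax":0,"ay":0,"az":0,"claw":-1},{"tx":0,"ty":0,"tz":-2,"ax":0,"ay":0,"az":0,"claw":-1},{"tx":0,"ty":0,"tz":-2,"ax":0,"ay":0,"az":0,"claw":-1},{"tx":0,"ty":0,"tz":0,"ax":0,"ay":0,"az":0,"claw":-1}]}}

```text
time_s: 8.6
tcp_pos: [0.5036, -0.0475, 0.1532]
eef_rot: [-180.0, -0.0, 164.9]
contact_force: [-0.5, 0.0, -1.9]
gripper_width: 0.0181
```

{"api": "step_arm", "payload": {"increments": [{"tx":0,"ty":0,"tz":-3,"ax":0,"ay":0,"az":0,"claw":-1},{"tx":0,"ty":0,"tz":-3,"ax":0,"ay":0,"az":0,"claw":-1},{"tx":0,"ty":0,"tz":-3,"ax":0,"ay":0,"az":0,"claw":-1},{"tx":0,"ty":0,"tz":-3,"ax":0,"ay":0,"az":0,"claw":-1},{"tx":0,"ty":0,"tz":-2,"ax":0,"ay":0,"az":0,"claw":-1},{"tx":0,"ty":0,"tz":0,"ax":0,"ay":0,"az":0,"claw":-1}]}}

```text
time_s: 9.2
tcp_pos: [0.5037, -0.0475, 0.139]
eef_rot: [-180.0, -0.0, 164.9]
contact_force: [-2.2, 0.7, -2.2]
gripper_width: 0.0182
```

{"api": "step_arm", "payload": {"increments": [{"tx":0,"ty":0,"tz":-1,"ax":0,"ay":0,"az":0,"claw":-1},{"tx":0,"ty":0,"tz":-1,"ax":0,"ay":0,"az":0,"claw":-1},{"tx":0,"ty":0,"tz":-1,"ax":0,"ay":0,"az":0,"claw":-1}]}}

```text
time_s: 9.5
tcp_pos: [0.5037, -0.0475, 0.1365]
eef_rot: [-180.0, -0.0, 164.9]
contact_force: [-4.1, 1.1, 2.3]
gripper_width: 0.0176
```

{"api": "step_arm", "payload": {"increments": [{"tx":0,"ty":0,"tz":-1,"ax":0,"ay":0,"az":0,"claw":-1},{"tx":0,"ty":0,"tz":-1,"ax":0,"ay":0,"az":0,"claw":-1}]}}

```text
time_s: 9.7
tcp_pos: [0.5037, -0.0475, 0.1345]
eef_rot: [-180.0, -0.0, 164.9]
contact_force: [-4.9, 0.2, 2.4]
gripper_width: 0.0181
```

{"api": "step_arm", "payload": {"increments": [{"tx":0,"ty":0,"tz":-1,"ax":0,"ay":0,"az":0,"claw":-1},{"tx":0,"ty":0,"tz":-1,"ax":0,"ay":0,"az":0,"claw":-1}]}}

```text
time_s: 9.9
tcp_pos: [0.5039, -0.0475, 0.1326]
eef_rot: [-180.0, -0.0, 164.9]
contact_force: [-5.4, 2.1, 6.2]
gripper_width: 0.0179
```

{"api": "step_arm", "payload": {"increments": [{"tx":-1,"ty":0.3,"tz":0,"ax":0,"ay":0,"az":0,"claw":-1},{"tx":-1,"ty":0.3,"tz":0,"ax":0,"ay":0,"az":0,"claw":-1},{"tx":0,"ty":0,"tz":0,"ax":0,"ay":0,"az":0,"claw":-1}]}}

```text
time_s: 10.2
tcp_pos: [0.503, -0.0468, 0.133]
eef_rot: [180.0, 0.1, 164.9]
contact_force: [-0.4, 0.0, 1.0]
gripper_width: 0.0179
```

{"api": "step_arm", "payload": {"increments": [{"tx":0,"ty":0,"tz":-1,"ax":0,"ay":0,"az":0,"claw":-1}]}}

```text
time_s: 10.3
tcp_pos: [0.5031, -0.0467, 0.1322]
eef_rot: [180.0, 0.1, 164.9]
contact_force: [-0.5, -0.7, 4.6]
gripper_width: 0.018
```

{"api": "step_arm", "payload": {"increments": [{"tx":0,"ty":0,"tz":-1,"ax":0,"ay":0,"az":0,"claw":-1}]}}

```text
time_s: 10.4
tcp_pos: [0.5031, -0.0468, 0.1313]
eef_rot: [180.0, 0.1, 164.9]
contact_force: [-1.2, 0.0, 8.4]
gripper_width: 0.0179
```

{"api": "step_arm", "payload": {"increments": [{"tx":0,"ty":0,"tz":0,"ax":0,"ay":0,"az":0,"claw":-1},{"tx":0,"ty":0,"tz":0,"ax":0,"ay":0,"az":0,"claw":-1}]}}

```text
time_s: 10.6
tcp_pos: [0.5031, -0.0468, 0.1315]
eef_rot: [180.0, 0.1, 164.9]
contact_force: [0.4, 0.1, 8.1]
gripper_width: 0.0178
```

{"api": "step_arm", "payload": {"increments": [{"tx":0,"ty":0,"tz":-1,"ax":0,"ay":0,"az":0,"claw":-1}]}}

```text
time_s: 10.7
tcp_pos: [0.5032, -0.0468, 0.1307]
eef_rot: [180.0, 0.1, 164.9]
contact_force: [-1.4, 0.4, 11.5]
gripper_width: 0.0179
```

{"api": "step_arm", "payload": {"increments": [{"tx":0,"ty":0,"tz":-0.5,"ax":0,"ay":0,"az":0,"claw":-1},{"tx":0,"ty":0,"tz":0,"ax":0,"ay":0,"az":0,"claw":-1}]}}

```text
time_s: 10.9
tcp_pos: [0.5032, -0.0468, 0.1304]
eef_rot: [180.0, 0.2, 164.9]
contact_force: [-1.1, 0.3, 11.5]
gripper_width: 0.0175
```

{"api": "step_arm", "payload": {"increments": [{"tx":0,"ty":0,"tz":-1,"ax":0,"ay":0,"az":0,"claw":-1},{"tx":0,"ty":0,"tz":0,"ax":0,"ay":0,"az":0,"claw":-1}]}}

```text
time_s: 11.1
tcp_pos: [0.5033, -0.0468, 0.1298]
eef_rot: [180.0, 0.2, 164.9]
contact_force: [-3.1, 0.6, 15.6]
gripper_width: 0.018
```

The reaction rose by about 4.5 N/mm from 29 mm depth, had no sideways part and did not fade when stopped. So the middle gate is the over-tight one, with the jaw down about 3.3 mm and well under its limit. I'll back out and try the right gate.

{"api": "step_arm", "payload": {"increments": [{"tx":0,"ty":0,"tz":3,"ax":0,"ay":0,"az":0,"claw":-1},{"tx":0,"ty":0,"tz":8,"ax":0,"ay":0,"az":0,"claw":-1},{"tx":0,"ty":0,"tz":13,"ax":0,"ay":0,"az":0,"claw":-1},{"tx":0,"ty":0,"tz":13,"ax":0,"ay":0,"az":0,"claw":-1},{"tx":0,"ty":0,"tz":10,"ax":0,"ay":0,"az":0,"claw":-1},{"tx":0,"ty":0,"tz":3,"ax":0,"ay":0,"az":0,"claw":-1},{"tx":0,"ty":0,"tz":0,"ax":0,"ay":0,"az":0,"claw":-1},{"tx":-3.6,"ty":-12.3,"tz":0,"ax":0,"ay":0,"az":0,"claw":-1},{"tx":-4,"ty":-15,"tz":0,"ax":0,"ay":0,"az":0,"claw":-1},{"tx":-4,"ty":-15,"tz":0,"ax":0,"ay":0,"az":0,"claw":-1},{"tx":-4,"ty":-15,"tz":0,"ax":0,"ay":0,"az":0,"claw":-1},{"tx":-1,"ty":0,"tz":0,"ax":0,"ay":0,"az":0,"claw":-1}]}}

```text
time_s: 12.3
tcp_pos: [0.4843, -0.1064, 0.1777]
eef_rot: [-180.0, -0.1, 164.8]
contact_force: [0.6, -0.1, -0.4]
gripper_width: 0.018
```

{"api": "step_arm", "payload": {"increments": [{"tx":0,"ty":0,"tz":0,"ax":0,"ay":0,"az":0,"claw":-1},{"tx":0,"ty":0,"tz":0,"ax":0,"ay":0,"az":0,"claw":-1},{"tx":0,"ty":0,"tz":0,"ax":0,"ay":0,"az":0,"claw":-1}]}}

```text
time_s: 12.6
tcp_pos: [0.4854, -0.1041, 0.178]
eef_rot: [180.0, -0.0, 164.9]
contact_force: [0.8, -0.4, -0.2]
gripper_width: 0.018
```

{"api": "step_arm", "payload": {"increments": [{"tx":0.8,"ty":-0.7,"tz":0,"ax":0,"ay":0,"az":0,"claw":-1},{"tx":0,"ty":0,"tz":-6,"ax":0,"ay":0,"az":0,"claw":-1},{"tx":0,"ty":0,"tz":-6,"ax":0,"ay":0,"az":0,"claw":-1},{"tx":0,"ty":0,"tz":-2,"ax":0,"ay":0,"az":0,"claw":-1},{"tx":0,"ty":0,"tz":-2,"ax":0,"ay":0,"az":0,"claw":-1},{"tx":0,"ty":0,"tz":-2,"ax":0,"ay":0,"az":0,"claw":-1},{"tx":0,"ty":0,"tz":0,"ax":0,"ay":0,"az":0,"claw":-1}]}}

```text
time_s: 13.3
tcp_pos: [0.486, -0.1049, 0.1598]
eef_rot: [-180.0, -0.0, 164.9]
contact_force: [-0.5, -1.0, -0.3]
gripper_width: 0.0181
```

{"api": "step_arm", "payload": {"increments": [{"tx":0,"ty":0,"tz":-2,"ax":0,"ay":0,"az":0,"claw":-1},{"tx":0,"ty":0,"tz":-2,"ax":0,"ay":0,"az":0,"claw":-1},{"tx":0,"ty":0,"tz":-2,"ax":0,"ay":0,"az":0,"claw":-1},{"tx":0,"ty":0,"tz":0,"ax":0,"ay":0,"az":0,"claw":-1}]}}

```text
time_s: 13.7
tcp_pos: [0.4859, -0.1049, 0.1537]
eef_rot: [-180.0, -0.0, 164.9]
contact_force: [-0.0, 0.2, -0.6]
gripper_width: 0.0177
```

{"api": "step_arm", "payload": {"increments": [{"tx":0,"ty":0,"tz":-3,"ax":0,"ay":0,"az":0,"claw":-1},{"tx":0,"ty":0,"tz":-3,"ax":0,"ay":0,"az":0,"claw":-1},{"tx":0,"ty":0,"tz":-3,"ax":0,"ay":0,"az":0,"claw":-1},{"tx":0,"ty":0,"tz":-3,"ax":0,"ay":0,"az":0,"claw":-1},{"tx":0,"ty":0,"tz":-2,"ax":0,"ay":0,"az":0,"claw":-1},{"tx":0,"ty":0,"tz":0,"ax":0,"ay":0,"az":0,"claw":-1}]}}

```text
time_s: 14.3
tcp_pos: [0.4859, -0.1049, 0.1397]
eef_rot: [-180.0, -0.0, 164.9]
contact_force: [-0.3, 0.0, 0.0]
gripper_width: 0.018
```

{"api": "step_arm", "payload": {"increments": [{"tx":0,"ty":0,"tz":-1.5,"ax":0,"ay":0,"az":0,"claw":-1},{"tx":0,"ty":0,"tz":-1.5,"ax":0,"ay":0,"az":0,"claw":-1},{"tx":0,"ty":0,"tz":-1.5,"ax":0,"ay":0,"az":0,"claw":-1}]}}

```text
time_s: 14.6
tcp_pos: [0.4862, -0.1049, 0.1355]
eef_rot: [180.0, 0.0, 164.9]
contact_force: [-0.0, -0.3, -0.5]
gripper_width: 0.0179
```

{"api": "step_arm", "payload": {"increments": [{"tx":0,"ty":0,"tz":-1,"ax":0,"ay":0,"az":0,"claw":-1},{"tx":0,"ty":0,"tz":-1,"ax":0,"ay":0,"az":0,"claw":-1}]}}

```text
time_s: 14.8
tcp_pos: [0.4862, -0.1049, 0.1335]
eef_rot: [-180.0, 0.0, 164.9]
contact_force: [0.7, 0.3, -0.3]
gripper_width: 0.0182
```

{"api": "step_arm", "payload": {"increments": [{"tx":0,"ty":0,"tz":-1,"ax":0,"ay":0,"az":0,"claw":-1},{"tx":0,"ty":0,"tz":-1,"ax":0,"ay":0,"az":0,"claw":-1}]}}

```text
time_s: 15.0
tcp_pos: [0.4862, -0.1049, 0.1315]
eef_rot: [180.0, 0.0, 164.9]
contact_force: [-0.4, -0.1, -1.4]
gripper_width: 0.0181
```

{"api": "step_arm", "payload": {"increments": [{"tx":0,"ty":0,"tz":-1,"ax":0,"ay":0,"az":0,"claw":-1},{"tx":0,"ty":0,"tz":-1,"ax":0,"ay":0,"az":0,"claw":-1},{"tx":0,"ty":0,"tz":-1,"ax":0,"ay":0,"az":0,"claw":-1}]}}

```text
time_s: 15.3
tcp_pos: [0.4861, -0.1049, 0.1285]
eef_rot: [-180.0, -0.0, 164.9]
contact_force: [-0.5, -0.2, -0.2]
gripper_width: 0.0179
```

{"api": "step_arm", "payload": {"increments": [{"tx":0,"ty":0,"tz":-1,"ax":0,"ay":0,"az":0,"claw":-1},{"tx":0,"ty":0,"tz":-1,"ax":0,"ay":0,"az":0,"claw":-1},{"tx":0,"ty":0,"tz":-1,"ax":0,"ay":0,"az":0,"claw":-1}]}}

```text
time_s: 15.6
tcp_pos: [0.4861, -0.1049, 0.1255]
eef_rot: [180.0, 0.0, 164.9]
contact_force: [-0.7, 0.8, -0.9]
gripper_width: 0.0177
```

{"api": "step_arm", "payload": {"increments": [{"tx":0,"ty":0,"tz":-1,"ax":0,"ay":0,"az":0,"claw":-1},{"tx":0,"ty":0,"tz":-1,"ax":0,"ay":0,"az":0,"claw":-1},{"tx":0,"ty":0,"tz":-1,"ax":0,"ay":0,"az":0,"claw":-1}]}}

```text
time_s: 15.9
tcp_pos: [0.4862, -0.1049, 0.1225]
eef_rot: [180.0, 0.0, 164.9]
contact_force: [0.5, 0.2, -0.7]
gripper_width: 0.0176
```

{"api": "step_arm", "payload": {"increments": [{"tx":0,"ty":0,"tz":-1.5,"ax":0,"ay":0,"az":0,"claw":-1},{"tx":0,"ty":0,"tz":-1.5,"ax":0,"ay":0,"az":0,"claw":-1},{"tx":0,"ty":0,"tz":-1.5,"ax":0,"ay":0,"az":0,"claw":-1}]}}

```text
time_s: 16.2
tcp_pos: [0.4862, -0.1049, 0.1179]
eef_rot: [180.0, 0.0, 164.9]
contact_force: [0.2, -0.6, -1.1]
gripper_width: 0.0179
```

There was no drag at all to 44 mm depth, so the right gate is the over-wide one. I'll go to the left gate.

{"api": "step_arm", "payload": {"increments": [{"tx":0,"ty":0,"tz":10,"ax":0,"ay":0,"az":0,"claw":-1},{"tx":0,"ty":0,"tz":15,"ax":0,"ay":0,"az":0,"claw":-1},{"tx":0,"ty":0,"tz":15,"ax":0,"ay":0,"az":0,"claw":-1},{"tx":0,"ty":0,"tz":15,"ax":0,"ay":0,"az":0,"claw":-1},{"tx":0,"ty":0,"tz":5,"ax":0,"ay":0,"az":0,"claw":-1},{"tx":0,"ty":0,"tz":0,"ax":0,"ay":0,"az":0,"claw":-1},{"tx":0,"ty":0,"tz":0,"ax":0,"ay":0,"az":0,"claw":-1}]}}

```text
time_s: 16.9
tcp_pos: [0.4858, -0.1049, 0.1777]
eef_rot: [180.0, -0.0, 164.9]
contact_force: [0.9, 0.1, -0.9]
gripper_width: 0.0177
```

{"api": "step_arm", "payload": {"increments": [{"tx":3.2,"ty":11.6,"tz":0,"ax":0,"ay":0,"az":0,"claw":-1},{"tx":5,"ty":18.5,"tz":0,"ax":0,"ay":0,"az":0,"claw":-1},{"tx":5,"ty":18.5,"tz":0,"ax":0,"ay":0,"az":0,"claw":-1},{"tx":5,"ty":18.5,"tz":0,"ax":0,"ay":0,"az":0,"claw":-1},{"tx":5,"ty":18.5,"tz":0,"ax":0,"ay":0,"az":0,"claw":-1},{"tx":5,"ty":18.5,"tz":0,"ax":0,"ay":0,"az":0,"claw":-1},{"tx":3,"ty":11.5,"tz":0,"ax":0,"ay":0,"az":0,"claw":-1},{"tx":0,"ty":0,"tz":0,"ax":0,"ay":0,"az":0,"claw":-1},{"tx":0,"ty":0,"tz":0,"ax":0,"ay":0,"az":0,"claw":-1},{"tx":0,"ty":0,"tz":0,"ax":0,"ay":0,"az":0,"claw":-1}]}}

```text
time_s: 17.9
tcp_pos: [0.517, 0.0103, 0.1779]
eef_rot: [-180.0, -0.0, 164.9]
contact_force: [-0.9, -0.2, -0.4]
gripper_width: 0.0179
```

{"api": "step_arm", "payload": {"increments": [{"tx":0.2,"ty":0.3,"tz":-6,"ax":0,"ay":0,"az":0,"claw":-1},{"tx":0,"ty":0,"tz":-6,"ax":0,"ay":0,"az":0,"claw":-1},{"tx":0,"ty":0,"tz":-2,"ax":0,"ay":0,"az":0,"claw":-1},{"tx":0,"ty":0,"tz":-2,"ax":0,"ay":0,"az":0,"claw":-1},{"tx":0,"ty":0,"tz":-2,"ax":0,"ay":0,"az":0,"claw":-1},{"tx":0,"ty":0,"tz":-2,"ax":0,"ay":0,"az":0,"claw":-1},{"tx":0,"ty":0,"tz":0,"ax":0,"ay":0,"az":0,"claw":-1}]}}

```text
time_s: 18.6
tcp_pos: [0.5174, 0.011, 0.1578]
eef_rot: [-180.0, -0.0, 164.9]
contact_force: [0.4, 0.2, -1.4]
gripper_width: 0.0179
```

{"api": "step_arm", "payload": {"increments": [{"tx":0,"ty":0,"tz":-2,"ax":0,"ay":0,"az":0,"claw":-1},{"tx":0,"ty":0,"tz":-2,"ax":0,"ay":0,"az":0,"claw":-1},{"tx":0,"ty":0,"tz":-3,"ax":0,"ay":0,"az":0,"claw":-1},{"tx":0,"ty":0,"tz":0,"ax":0,"ay":0,"az":0,"claw":-1}]}}

```text
time_s: 19.0
tcp_pos: [0.5173, 0.0109, 0.1506]
eef_rot: [-180.0, -0.0, 164.9]
contact_force: [-1.0, 0.2, -0.1]
gripper_width: 0.0182
```

{"api": "step_arm", "payload": {"increments": [{"tx":0,"ty":0,"tz":-3,"ax":0,"ay":0,"az":0,"claw":-1},{"tx":0,"ty":0,"tz":-3,"ax":0,"ay":0,"az":0,"claw":-1},{"tx":0,"ty":0,"tz":-3,"ax":0,"ay":0,"az":0,"claw":-1},{"tx":0,"ty":0,"tz":-2,"ax":0,"ay":0,"az":0,"claw":-1},{"tx":0,"ty":0,"tz":-2,"ax":0,"ay":0,"az":0,"claw":-1},{"tx":0,"ty":0,"tz":0,"ax":0,"ay":0,"az":0,"claw":-1}]}}

```text
time_s: 19.6
tcp_pos: [0.5174, 0.0109, 0.1377]
eef_rot: [-180.0, -0.0, 164.9]
contact_force: [0.3, -0.8, -0.4]
gripper_width: 0.018
```

{"api": "step_arm", "payload": {"increments": [{"tx":0,"ty":0,"tz":-1,"ax":0,"ay":0,"az":0,"claw":-1},{"tx":0,"ty":0,"tz":-1,"ax":0,"ay":0,"az":0,"claw":-1},{"tx":0,"ty":0,"tz":-1,"ax":0,"ay":0,"az":0,"claw":-1},{"tx":0,"ty":0,"tz":-1,"ax":0,"ay":0,"az":0,"claw":-1}]}}

```text
time_s: 20.0
tcp_pos: [0.5176, 0.011, 0.134]
eef_rot: [180.0, 0.0, 164.9]
contact_force: [-0.3, -0.6, -0.1]
gripper_width: 0.0177
```

{"api": "step_arm", "payload": {"increments": [{"tx":0,"ty":0,"tz":-1,"ax":0,"ay":0,"az":0,"claw":-1},{"tx":0,"ty":0,"tz":-1,"ax":0,"ay":0,"az":0,"claw":-1},{"tx":0,"ty":0,"tz":-1,"ax":0,"ay":0,"az":0,"claw":-1}]}}

```text
time_s: 20.3
tcp_pos: [0.5175, 0.011, 0.131]
eef_rot: [-180.0, -0.0, 164.9]
contact_force: [0.1, -0.8, -0.9]
gripper_width: 0.0177
```

{"api": "step_arm", "payload": {"increments": [{"tx":0,"ty":0,"tz":-1,"ax":0,"ay":0,"az":0,"claw":-1},{"tx":0,"ty":0,"tz":-1,"ax":0,"ay":0,"az":0,"claw":-1},{"tx":0,"ty":0,"tz":-1,"ax":0,"ay":0,"az":0,"claw":-1}]}}

```text
time_s: 20.6
tcp_pos: [0.5175, 0.011, 0.128]
eef_rot: [-180.0, -0.0, 164.9]
contact_force: [-0.4, -0.6, -0.7]
gripper_width: 0.0178
```

{"api": "step_arm", "payload": {"increments": [{"tx":0,"ty":0,"tz":-1,"ax":0,"ay":0,"az":0,"claw":-1},{"tx":0,"ty":0,"tz":-1,"ax":0,"ay":0,"az":0,"claw":-1}]}}

```text
time_s: 20.8
tcp_pos: [0.5175, 0.011, 0.126]
eef_rot: [180.0, 0.0, 164.9]
contact_force: [0.2, -0.0, -0.6]
gripper_width: 0.018
```

{"api": "step_arm", "payload": {"increments": [{"tx":0,"ty":0,"tz":-1,"ax":0,"ay":0,"az":0,"claw":-1},{"tx":0,"ty":0,"tz":-1,"ax":0,"ay":0,"az":0,"claw":-1}]}}

```text
time_s: 21.0
tcp_pos: [0.5175, 0.0109, 0.124]
eef_rot: [-180.0, -0.0, 164.9]
contact_force: [-0.3, -0.4, 1.0]
gripper_width: 0.0178
```

{"api": "step_arm", "payload": {"increments": [{"tx":0,"ty":0,"tz":-1,"ax":0,"ay":0,"az":0,"claw":-1}]}}

```text
time_s: 21.1
tcp_pos: [0.5174, 0.0108, 0.123]
eef_rot: [-180.0, -0.0, 164.9]
contact_force: [-0.4, -2.1, 1.3]
gripper_width: 0.0177
```

{"api": "step_arm", "payload": {"increments": [{"tx":0,"ty":0,"tz":-1,"ax":0,"ay":0,"az":0,"claw":-1}]}}

```text
time_s: 21.2
tcp_pos: [0.5174, 0.0107, 0.1221]
eef_rot: [-180.0, -0.0, 164.9]
contact_force: [-0.6, -2.5, 2.6]
gripper_width: 0.0178
```

{"api": "step_arm", "payload": {"increments": [{"tx":0,"ty":0,"tz":-1,"ax":0,"ay":0,"az":0,"claw":-1}]}}

```text
time_s: 21.3
tcp_pos: [0.5176, 0.0107, 0.1214]
eef_rot: [-180.0, 0.0, 164.9]
contact_force: [-2.6, -2.7, 8.4]
gripper_width: 0.0175
```

{"api": "step_arm", "payload": {"increments": [{"tx":0,"ty":0,"tz":-1,"ax":0,"ay":0,"az":0,"claw":-1}]}}

```text
time_s: 21.4
tcp_pos: [0.5178, 0.0106, 0.1207]
eef_rot: [-180.0, 0.0, 164.9]
contact_force: [-2.1, -3.5, 7.9]
gripper_width: 0.018
```

There is a drag of about 8 N with a push toward -y, which is the friction shoe. So the left gate is the snug one, and I'll keep sliding gently.

{"api": "step_arm", "payload": {"increments": [{"tx":0,"ty":0,"tz":-1,"ax":0,"ay":0,"az":0,"claw":-1},{"tx":0,"ty":0,"tz":-1,"ax":0,"ay":0,"az":0,"claw":-1},{"tx":0,"ty":0,"tz":-1,"ax":0,"ay":0,"az":0,"claw":-1}]}}

```text
time_s: 21.7
tcp_pos: [0.5181, 0.0106, 0.118]
eef_rot: [-180.0, 0.1, 164.9]
contact_force: [-0.4, -4.3, 8.0]
gripper_width: 0.0177
```

{"api": "step_arm", "payload": {"increments": [{"tx":0,"ty":0,"tz":-1,"ax":0,"ay":0,"az":0,"claw":-1},{"tx":0,"ty":0,"tz":-1,"ax":0,"ay":0,"az":0,"claw":-1},{"tx":0,"ty":0,"tz":-1,"ax":0,"ay":0,"az":0,"claw":-1}]}}

```text
time_s: 22.0
tcp_pos: [0.518, 0.0106, 0.1147]
eef_rot: [-180.0, 0.1, 164.9]
contact_force: [-0.3, -4.9, 5.4]
gripper_width: 0.0179
```

{"api": "step_arm", "payload": {"increments": [{"tx":0,"ty":0,"tz":-1,"ax":0,"ay":0,"az":0,"claw":-1},{"tx":0,"ty":0,"tz":-1,"ax":0,"ay":0,"az":0,"claw":-1},{"tx":0,"ty":0,"tz":-1,"ax":0,"ay":0,"az":0,"claw":-1}]}}

```text
time_s: 22.3
tcp_pos: [0.5179, 0.0106, 0.1117]
eef_rot: [-180.0, 0.1, 164.9]
contact_force: [-0.0, -3.2, 5.8]
gripper_width: 0.0177
```

{"api": "step_arm", "payload": {"increments": [{"tx":0,"ty":0,"tz":-1,"ax":0,"ay":0,"az":0,"claw":-1},{"tx":0,"ty":0,"tz":-1,"ax":0,"ay":0,"az":0,"claw":-1}]}}

```text
time_s: 22.5
tcp_pos: [0.5179, 0.0106, 0.1096]
eef_rot: [-180.0, 0.0, 164.9]
contact_force: [-0.7, -3.2, 5.9]
gripper_width: 0.0177
```

{"api": "step_arm", "payload": {"increments": [{"tx":0,"ty":0,"tz":-1,"ax":0,"ay":0,"az":0,"claw":-1},{"tx":0,"ty":0,"tz":-1,"ax":0,"ay":0,"az":0,"claw":-1}]}}

```text
time_s: 22.7
tcp_pos: [0.5179, 0.0106, 0.1076]
eef_rot: [-180.0, 0.0, 164.9]
contact_force: [-0.6, -3.5, 5.1]
gripper_width: 0.0179
```

{"api": "step_arm", "payload": {"increments": [{"tx":0,"ty":0,"tz":-0.7,"ax":0,"ay":0,"az":0,"claw":-1}]}}

```text
time_s: 22.8
tcp_pos: [0.518, 0.0106, 0.1073]
eef_rot: [-180.0, 0.1, 164.9]
contact_force: [-4.5, -3.2, 16.7]
gripper_width: 0.0179
```

{"api": "step_arm", "payload": {"increments": [{"tx":0,"ty":0,"tz":-0.7,"ax":0,"ay":0,"az":0,"claw":-1}]}}

```text
time_s: 22.9
tcp_pos: [0.518, 0.0106, 0.1073]
eef_rot: [-180.0, 0.1, 164.9]
contact_force: [-7.3, -1.8, 23.4]
gripper_width: 0.0179
```

The blade met a hard stop at TCP z = 0.1073, the same height above the shoulder as in the holder, so it is home. I'll ease off, release and rise.

{"api": "step_arm", "payload": {"increments": [{"tx":0,"ty":0,"tz":0.8,"ax":0,"ay":0,"az":0,"claw":-1},{"tx":0,"ty":0,"tz":0,"ax":0,"ay":0,"az":0,"claw":-0.4},{"tx":0,"ty":0,"tz":0,"ax":0,"ay":0,"az":0,"claw":0.2},{"tx":0,"ty":0,"tz":0,"ax":0,"ay":0,"az":0,"claw":0.2},{"tx":0,"ty":0,"tz":0,"ax":0,"ay":0,"az":0,"claw":0.2},{"tx":0,"ty":0,"tz":0,"ax":0,"ay":0,"az":0,"claw":0.2},{"tx":0,"ty":0,"tz":0,"ax":0,"ay":0,"az":0,"claw":0.2}]}}

```text
time_s: 23.6
tcp_pos: [0.5175, 0.011, 0.1064]
eef_rot: [-180.0, -0.0, 164.9]
contact_force: [-0.2, -0.2, 1.7]
gripper_width: 0.0518
```

{"api": "step_arm", "payload": {"increments": [{"tx":0,"ty":0,"tz":5,"ax":0,"ay":0,"az":0,"claw":0.2},{"tx":0,"ty":0,"tz":15,"ax":0,"ay":0,"az":0,"claw":0.2},{"tx":0,"ty":0,"tz":25,"ax":0,"ay":0,"az":0,"claw":0.2},{"tx":0,"ty":0,"tz":30,"ax":0,"ay":0,"az":0,"claw":0.2},{"tx":0,"ty":0,"tz":30,"ax":0,"ay":0,"az":0,"claw":0.2},{"tx":0,"ty":0,"tz":25,"ax":0,"ay":0,"az":0,"claw":0.2},{"tx":0,"ty":0,"tz":10,"ax":0,"ay":0,"az":0,"claw":0.2},{"tx":0,"ty":0,"tz":0,"ax":0,"ay":0,"az":0,"claw":0.2},{"tx":0,"ty":0,"tz":0,"ax":0,"ay":0,"az":0,"claw":0.2}]}}

```text
time_s: 24.5
tcp_pos: [0.517, 0.011, 0.2455]
eef_rot: [-180.0, -0.1, 164.9]
contact_force: [0.3, 1.0, -0.2]
gripper_width: 0.0525
```

```bash
python3 - <<'E'
from h import *
s=cap('side');t=cap('top')
for n,c in(('s',s),('t',t)):
  W=world(c);m=(W[...,2]>.085)&(W[...,2]<.14)&(np.hypot(W[...,0]-.52,W[...,1]-.01)<.03)
  if m.any():print(n,m.sum(),W[m].min(0),W[m].max(0))
a=s['image'][130:240,195:305];b=t['image'][150:270,160:360]
cv2.imwrite('pics/v4.png',np.hstack([cv2.resize(a,(400,400),interpolation=2),cv2.resize(b,(400,400),interpolation=2)]))
E
```

```text
s 132 [ 0.50762227 -0.00524168  0.08515523] [0.53333856 0.01069893 0.12620607]
t 32 [0.50763747 0.00065873 0.08782836] [0.51579907 0.01936592 0.12929685]
```

View pics/v4.png

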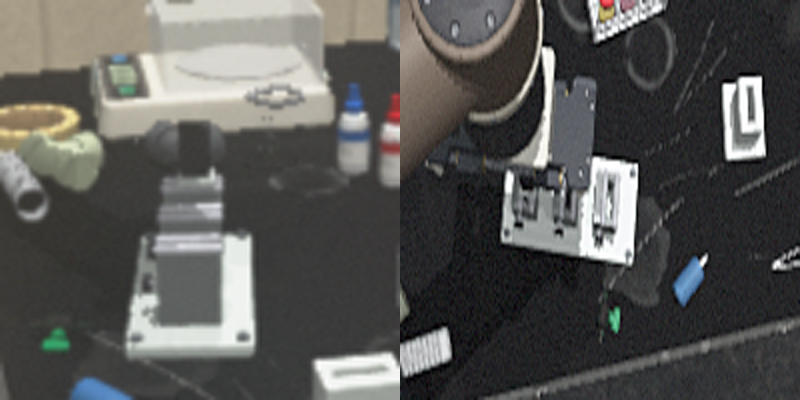

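In the side crop the blade stands upright in the far (left) gate, with its grip at about (195,145). The grip's top measures 0.126 m against 0.125 m for home, the gripper is clear and the bystanders in view look unmoved. I'll hand it in.

```bash
python3 -c "
from plant import r
print(r.get_state()['contact_force']);print(r.close_job())"
```

```text
[ 0.54254757 -0.28273216 -1.36465104]
the job is handed in; nothing more can be done
None
```

The feeler blade is fully home and standing in the left gate (the head's +y end), which by feel is the snug one. I handed the job in at about 24.6 s of the 48 s allowed.

| Gate | What I felt | Verdict |
|---|---|---|
| Middle | Springy stop from about 29 mm down, about 4.5 N/mm, did not fade when stopped. I backed out at 15.6 N, about 3.3 mm of jaw travel against the 6 mm limit. | Too tight |
| Right | No drag down to 44 mm | Too wide |
| Left | Steady drag of 5–8 N from about 40 mm, with a sideways push toward the head's -y | Snug |

- **Seating:** the blade met a hard stop at TCP height 0.1073 m, against 0.1076 m when I gripped it in the holder. I pressed to 23 N there, then eased off and released.
- **Last checks:** the grip top measured about 0.126 m against 0.125 m for fully home, and the blade looked upright. The gripper was clear above it and the force reading was near zero.
- **Bystanders:** those visible in the last pictures looked undisturbed, but I did not measure their positions against the start.
- **What went less smoothly:** in the middle gate the blade first rubbed one end of the gap, with about 5 N sideways, so I shifted 2 mm to free it. No check disagreed with the result.

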